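# Lay out the cleaned reactor fittings on their shadow pads

### The job

Get the cleaned reactor fittings ready for reassembly: take the pressure gauge, the ball valve, the L-shaped elbow and the T-shaped tee, and lay each one on the white pad that bears its own outline, covering the outline and pointing the same way as it, flat and the same way up as now. Set each part down rather than dropping it, let go of it, and leave the dark bottle and the white cap where they stand.

Things in the scene. Friction and masses are not known exactly. Their poses are not given: they have to be found in the camera images.
- gauge_centre (a point): Pressure gauge lying face up: round steel case 50 mm across, 28 mm high, white dial; to one side a steel stem up to 16 mm wide that ends 60 mm from the case's axis. The point: centre of the case, 14 mm above its underside; x points along the stem, from case to stem end, z up. About 0.18 kg. Grip the case across (along y).
- valve_centre (a point): Ball valve, lying: steel body 72 (along x) x 27 x 27 mm; on top a metal lever, 12 mm wide, 33 to 37 mm above the underside (screw to 41), runs along +x and ends 70 mm from the centre, 34 mm past the body. It does not turn. The point: centre of the body, 13.5 mm above its underside; x points from there to the lever's end, z up. About 0.25 kg. Grip the body across (along y).
- elbow_centre (a point): L-shaped steel pipe elbow lying flat, 27 mm high. The point: on the middle line of the long leg, 13.5 mm above the underside; x along that leg to its end at x = 37 mm; z up. The corner of the middle lines is at x = -38; the short leg goes from there along +y, ending at y = 40. Legs 27 mm wide. About 0.22 kg. Grip the long leg across (along y) at the point.
- tee_centre (a point): T-shaped steel pipe fitting lying flat, 27 mm high. The point: on the middle line of the T's stem, 13.5 mm above the underside; x along the stem to its end at x = 32 mm; z up. The crossbar, 90 mm long along y, has its middle line at x = -38. Both 27 mm wide. About 0.25 kg. Grip the stem across (along y) at the point.
- gauge_outline (a point): Dark shape flat on a fixed white sheet, 4 mm thick, 110 x 75 mm: outline of the gauge, a 52 mm disc with a 16 mm wide stem. The point: on the sheet's top face at the outer end of the stem; x points outwards there, away from the shape, z up. With the part in place its centre is at x = -60 mm, y = 0 here, and its x axis points the same way as this one.
- valve_outline (a point): Dark shape flat on a fixed white sheet, 4 mm thick, 130 x 60 mm: outline of the ball valve, a 72 x 27 mm bar with a 12 mm wide tail (the lever). The point: on the sheet's top face at the outer end of the tail; x points outwards there, away from the shape, z up. With the part in place its centre is at x = -70 mm, y = 0 here, and its x axis points the same way as this one.
- elbow_outline (a point): Dark shape flat on a fixed white sheet, 4 mm thick, 110 x 80 mm: outline of the elbow, an L. The point: on the sheet's top face at the outer end of the L's long leg; x points outwards there, away from the shape, z up. With the part in place its centre is at x = -37 mm, y = 0 here, and its x axis points the same way as this one.
- tee_outline (a point): Dark shape flat on a fixed white sheet, 4 mm thick, 110 x 116 mm: outline of the tee, a T. The point: on the sheet's top face at the outer end of the T's stem; x points outwards there, away from the shape, z up. With the part in place its centre is at x = -32 mm, y = 0 here, and its x axis points the same way as this one.
- bottle_centre (a point): Dark brown sample bottle with a white top, 60 mm across and 105 mm high, standing beyond the pads; a bystander to leave alone. The point is its centre, half-way up.
- cap_centre (a point): White plastic stopper cap, 44 mm across and 18 mm high, lying amid the parts and pads; a bystander to leave alone. The point is its centre, half-way up.
Mind the look-alikes: they are no part of the job. What is shaped like the part that bears valve_centre but blue or yellow is not meant.

How it is judged:
By the outcome, as a careful person would: the job done as asked, in the order asked, and still so for the second after the job is handed in, with the robot touching nothing.
It also fails if it takes over 115 s, if anything falls off the work surface, if the arm or the gripper's body presses on something with over 40 N, if the wrist force passes 120 N, or if a joint passes its speed limit or range.

### The arm

A 6-joint arm with a two-finger parallel gripper is mounted at the origin on the work surface. World frame = base frame: x ahead of the robot, y to its left, z up, the work surface at z = 0. Lengths are in m, angles in rad, forces in N, time in s.
With the tool pointing down it reaches from about 0.3 to 0.875 m from the base axis. Payload 6.4 kg.
Tool frame: the origin (TCP) lies at the very end of the fingers, on their centre line; the grasp point (between the pads) lies 19 mm behind it; z points along the fingers, y is the line along which they close (so a half turn about z gives the same grasp; the last joint's range is limited). The gripper opens to 85 mm and grips with 20 to 120 N. Pads are 22 mm wide; open, the fingers measure 114 mm over their backs; the gripper's body (76 mm by 85 mm) begins 54 mm behind the grasp point. The pads swing forward as they close: fully open they stand 13 mm farther back than shut.
Start: joints at [-1.525, 0.181, 1.607, -0, 1.354, -0.206], TCP at [0.143, -0.557, 0.231] pointing down, gripper open.
Joint ranges: [-2.99, 2.99], [-0.89, 2.07], [0.3, 2.58], [-1.14, 4.28], [0, 2.63], [-3.12, 3.12]. Speed limits (rad/s): [2.57, 2.57, 3.01, 3.14, 3.14, 3.14].

### API

Orientations are given as a unit quaternion [w, x, y, z].
In Python, from bench import ctrl, camera, calibration, order, outline_of gives the robot as it stands.
- The arm moves only by the tool move_arm, never from a script. Its argument "series" is a list that holds one entry, the list of rows, each a list of 5 numbers: the opening, from 0 (shut) to 1 (fully open), then the shift along the tool's x, y, z in mm, then the turn about the tool's z in rad. A call has exactly 10 rows; each row is the pose to reach, as a shift and turn from the pose commanded when the call began, along the tool's axes at that moment; what a row does not reach only later rows make up. A row lasts 1/12 s, in which the tool goes at most 41.7 mm and 7.16 degrees, less where a joint would pass 70% of its speed; a pose out of reach is approached as far as the arm can. A call with a gripper value outside its range is refused whole. The fingers move at their own pace and stop on an object; the grip force is fixed at half the most. Time passes only in rows, so rows that repeat a pose let the fingers close, or fill a call up. It gives the time, the measured TCP pose, the force, the opening and the grip force at its end, in the units of the state.
- ctrl.get_obs(): the state, without advancing time (a new reading comes with each control period).
- camera(name): name is "scene" or "top"; returns (picture, depth): 480x640x3 uint8, blue, green, red; 480x640 float32, m along the optical axis (not along the pixel's ray), 0 where there is no reading.
- calibration(name): a dict with "intrinsics" (3x3 intrinsics, pixels), "rvec" (rotation vector, rad) and "tvec" (3), from world to camera coordinates, as OpenCV has them. Camera axes: x right, y down, z forward; pixel columns grow to the right and rows downward; lengths in m; the calibration is good to about 2 mm. A picture is of the moment at which its call begins. calibration takes no time and is no camera call.
- order.hand_in(): hands the job in; it is judged then, once.
Trained networks look in the newest picture that a camera, given by its name, has taken for a name from the list of things; names that differ only in an ending like _2 or _b are one class to them, and where a whole thing is asked for, a point or a joint stands for the part that bears it (a point fixed in the world has none). Each returns a list of dicts, best first, with "conf" (0 to 1); they miss things now and then, are a little off and sometimes report something else, mostly with a low value. They report only what shows in the picture. A call takes as long as a camera call. They do not tell look-alikes from the thing itself.
- outline_of(target, camera): "region" (480x640 bool, what is visible of it) and "bbox" ([centre column, centre row, width, height] in pixels, round what is visible of it).
The state is a dict: "time_s": time; "q": joint angles; "dq": joint speeds; "joint_efforts": joint torques, N m; "eef_pos": TCP position; "eef_rot": TCP orientation; "wrist_force": force on the tool from outside, world axes, zero at the start; "torque": the same for the moment, N m; "opening": opening from 0.0 (shut) to 1.0 (fully open); "grasp_force": force on a finger pad.
Only numpy, scipy, OpenCV 4.12 (cv2) and the standard library are available. Lean on these libraries where they do the work, as an engineer would, in place of code of your own. Each camera call takes 0.05 s, during which the arm holds its last target. There are 200 camera calls.

## Working session

There is one attempt and no reset: what is moved stays moved. The work goes in short steps, Python scripts to look and compute and a tool call to move; the robot and the scene stay as the last step left them, time stands still between calls to the robot, and variables do not carry over. Pictures are saved under pics/ and viewed, at most 14 in all, crops included, and the job is handed in when it is done.

Besides the shell and the picture viewer there is one more tool, called after "Call:" by a JSON object that holds its "method" and its "body". move_arm: Moves the arm, as the interface text tells. Its arguments: {"type":"object","properties":{"series":{"type":"array","items":{"type":"array","items":{"type":"array","items":{"type":"number"}}}}},"required":["series"]}

```bash
mkdir -p pics; python3 - <<'E'
from bench import ctrl,camera,calibration
import cv2,numpy as np
for n in("top","scene"):
    p,d=camera(n);cv2.imwrite(f"pics/{n}0.png",p);np.savez(f"{n}0.npz",p=p,d=d)
    c=calibration(n);print(n,c)
o=ctrl.get_obs();print({k:np.round(v,3) for k,v in o.items()})
E
```

```text
top {'intrinsics': array([[504.72673266,   0.        , 322.63972695],
       [  0.        , 504.72673266, 235.93997336],
       [  0.        ,   0.        ,   1.        ]]), 'rvec': array([ 2.17133472, -2.14794448,  0.15695975]), 'tvec': array([-0.01555322,  0.58161078,  1.15614205])}
scene {'intrinsics': array([[539.22915818,   0.        , 319.67625664],
       [  0.        , 539.22915818, 237.45108059],
       [  0.        ,   0.        ,   1.        ]]), 'rvec': array([ 2.31989955,  1.27132097, -0.37344384]), 'tvec': array([-0.30579518, -0.38291067,  1.54862517])}
{'time_s': np.float64(0.1), 'q': array([-1.525,  0.181,  1.608,  0.   ,  1.354, -0.206]), 'dq': array([-0.002, -0.001, -0.002,  0.   , -0.001, -0.001]), 'joint_efforts': array([ 1.0000e-03, -4.4588e+01, -3.5224e+01, -0.0000e+00,  4.0000e-03,
        0.0000e+00]), 'eef_pos': array([ 0.143, -0.556,  0.23 ]), 'eef_rot': array([-0.001,  0.992,  0.126,  0.   ]), 'wrist_force': array([ 0.869,  0.049, -0.136]), 'torque': array([ 0.015, -0.002, -0.046]), 'grasp_force': np.float64(0.0), 'opening': np.float64(1.0)}
```

View pics/top0.png

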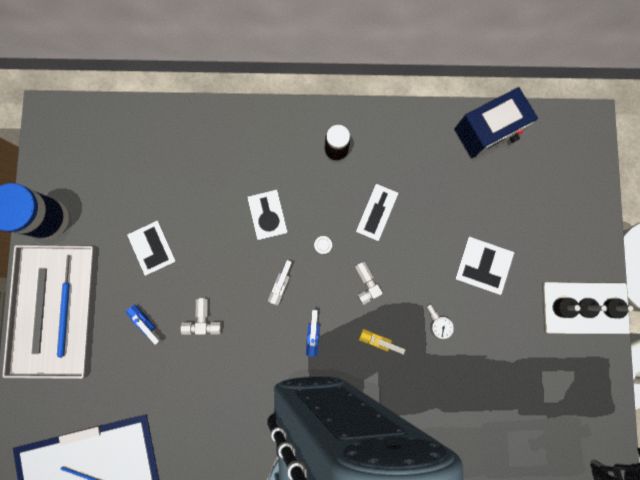

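View pics/scene0.png

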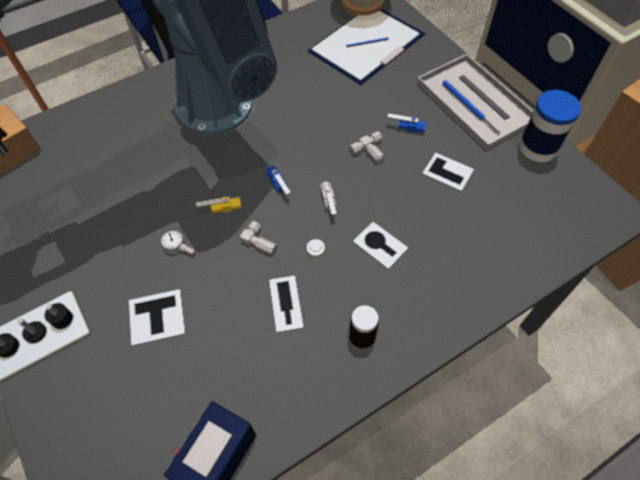

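The top view shows all four steel parts (valve 281,282; elbow 368,283; gauge 442,326; tee 202,318) and the pads (gauge 267,215; valve 377,212; elbow 151,247; tee 486,264). The blue and yellow valves are look-alikes. Next I fit the shape models to get poses.

```bash
cat > h.py <<'E'
import cv2,numpy as np
from scipy.optimize import minimize
from bench import calibration
C={n:calibration(n) for n in("top","scene")}
def rect(x0,x1,y0,y1): return np.array([[x0,y0],[x1,y0],[x1,y1],[x0,y1]],float)
def disc(r): a=np.linspace(0,2*np.pi,40,endpoint=False); return np.c_[r*np.cos(a),r*np.sin(a)]
# polys, z0,z1 (mm) with part origin at its centre in xy, z relative to support
W=13.5
S={'gauge':[(disc(25),0,28),(rect(20,60,-7,7),7,21)],
 'valve':[(rect(-36,36,-W,W),W-5,W+5),(rect(-5,70,-6,6),33,37)],
 'elbow':[(rect(-51.5,37,-W,W),W-5,W+5),(rect(-51.5,-24.5,-W,40),W-5,W+5)],
 'tee':[(rect(-38,32,-W,W),W-5,W+5),(rect(-51.5,-24.5,-45,45),W-5,W+5)]}
O={'gauge':[(disc(26),0,0),(rect(20,60,-8,8),0,0)],
 'valve':[(rect(-36,36,-W,W),0,0),(rect(0,70,-6,6),0,0)],
 'elbow':S['elbow'],'tee':S['tee']}
O['elbow']=[(p,0,0) for p,_,_ in S['elbow']];O['tee']=[(p,0,0) for p,_,_ in S['tee']]
def proj(P,cam):
    c=C[cam];return cv2.projectPoints(np.asarray(P,float).reshape(-1,3),c['rvec'],c['tvec'],c['intrinsics'],None)[0][:,0]
def ray(uv,z,cam='top'):
    c=C[cam];R=cv2.Rodrigues(c['rvec'])[0];o=-R.T@c['tvec'].ravel();d=R.T@np.linalg.inv(c['intrinsics'])@[*uv,1]
    return (o+d*(z-o[2])/d[2])[:2]
def pts(poly,z,pose,zb):
    x,y,a=pose;p=poly/1e3@np.array([[np.cos(a),np.sin(a)],[-np.sin(a),np.cos(a)]])+[x,y]
    return np.c_[p,np.full(len(p),zb+z/1e3)]
K=8
def render(shape,pose,zb,cam,box):
    u0,v0,w,h=box;m=np.zeros((h*K,w*K),np.uint8)
    for poly,z0,z1 in shape:
        q=np.vstack([proj(pts(poly,z,pose,zb),cam) for z in {z0,z1}])
        q=cv2.convexHull(((q+.5-[u0,v0])*K*16).astype(np.float32)).astype(np.int32)
        cv2.fillConvexPoly(m,q,255,shift=4)
    return cv2.resize(m,(w,h),interpolation=cv2.INTER_AREA).astype(float)/255
def fit(shape,img,pose0,zb,cam,box,valid=None):
    g=lambda a:cv2.GaussianBlur(a,(0,0),.8)
    u0,v0,w,h=box;t=g(img[v0:v0+h,u0:u0+w].astype(float))
    V=1 if valid is None else valid[v0:v0+h,u0:u0+w]
    f=lambda s:(((g(render(shape,(pose0[0]+s[0]/1e3,pose0[1]+s[1]/1e3,pose0[2]+s[2]/50),zb,cam,box))-t)*V)**2).sum()
    best=None
    s=np.zeros(3)
    for st in (8,3,1):
        r=minimize(f,s,method='Nelder-Mead',options=dict(initial_simplex=s+np.array([[0,0,0],[st,0,0],[0,st,0],[0,0,st]]),xatol=.02,fatol=1e-3));s=r.x
    return np.array([pose0[0]+s[0]/1e3,pose0[1]+s[1]/1e3,pose0[2]+s[2]/50]),r.fun
def box(c,r=36): return (int(c[0])-r,int(c[1])-r,2*r,2*r)
E
cat > meas.py <<'E'
from h import *
from bench import camera,outline_of
p,_=camera('top');cv2.imwrite('pics/top1.png',p)
g=p.max(2).astype(float);sat=p.max(2).astype(int)-p.min(2)
dir=lambda a,b:(lambda A,B:np.arctan2(*(B-A)[::-1]))(ray(a,0),ray(b,0))
o0={'gauge':((268,221),(264,198)),'valve':((373,220),(384,192)),'elbow':((157,250),(147,232)),'tee':((486,265),(489,250))}
import json
out={}
big=cv2.resize(p[170:370,110:490],None,fx=2,fy=2,interpolation=cv2.INTER_CUBIC)
def draw(sh,pose,zb,col):
    for poly,z0,z1 in sh:
        q=(proj(pts(poly,z1,pose,zb),'top')+.5-[110,170])*2
        cv2.polylines(big,[q.astype(np.int32)],True,col,1)
for k,(c,e) in o0.items():
    bx=box(c,40);u,v,w,h=bx
    x,y=ray(c,.004)
    # white sheet -> normalise: dark inside convex hull of white
    wh=((g>170)&(sat<40)).astype(np.uint8);n,l,s,cc=cv2.connectedComponentsWithStats(wh)
    ids=l[v:v+h,u:u+w];i=max((j for j in range(1,n)),key=lambda j:(ids==j).sum())
    hull=np.zeros_like(wh);cv2.fillConvexPoly(hull,cv2.convexHull(np.argwhere(l==i)[:,::-1].astype(np.int32)),1)
    lo,hi=np.percentile(g[hull>0],[5,80]);valid=cv2.erode(hull,np.ones((3,3)))
    img=np.clip((hi-g)/(hi-lo),0,1)
    out['o_'+k],f=fit(O[k],img,(x,y,dir(c,e)),.004,'top',bx,valid)
    print('o',k,np.round(out['o_'+k],4),round(f,2),lo,hi);draw(O[k],out['o_'+k],.004,(0,0,255))
p0={'gauge':((442,327),(431,306)),'valve':((279,286),(290,262)),'tee':((202,319),(202,299)),'elbow':((365,276),(361,264))}
for k,(c,e) in p0.items():
    for r in outline_of(k+'_centre','top'):
        b=r['bbox'];print(k,r['conf'],np.round(b,1))
        if abs(b[0]-c[0])<18 and abs(b[1]-c[1])<18:
            x,y=ray(c,.0135)
            out[k],f=fit(S[k],r['region'],(x,y,dir(c,e)),0,'top',box(c,40))
            print(k,np.round(out[k],4),round(f,2));draw(S[k],out[k],0,(0,200,0));break
json.dump({k:list(v) for k,v in out.items()},open('poses.json','w'))
for n in ('bottle','cap'):print(n,[ (r['conf'],ray(r['bbox'][:2],.02)) for r in outline_of(n+'_centre','top')][:1])
cv2.imwrite('pics/fit1.png',big)
E
python3 meas.py
```

```text
o gauge [0.6226 0.1232 0.2625] 3.78 57.0 243.0
o valve [ 0.6325 -0.1357 -0.3936] 1.8 55.0 243.0
o elbow [0.5656 0.3972 0.4592] 1.92 51.0 242.0
o tee [ 0.5291 -0.4071 -0.3318] 2.71 51.0 242.0
gauge 0.62 [441.4 322.   25.1  35.3]
gauge [ 0.3705 -0.293   0.5399] 12.55
valve 0.98 [311.1 335.6  12.4  47.9]
valve 0.93 [279.1 283.2  24.5  43.8]
valve [ 0.4588  0.0958 -0.3812] 4.11
tee 0.83 [201.9 317.   38.8  38.3]
tee [0.4031 0.2753 0.0096] 32.59
elbow 0.64 [202.5 315.5  43.   39. ]
elbow 0.59 [369.1 282.5  28.1  45.6]
elbow [ 0.4871 -0.115   0.5015] 17.03
bottle [(0.81, array([ 0.82224038, -0.04157121]))]
cap [(0.81, array([ 0.56496297, -0.01318529]))]
```

View pics/fit1.png

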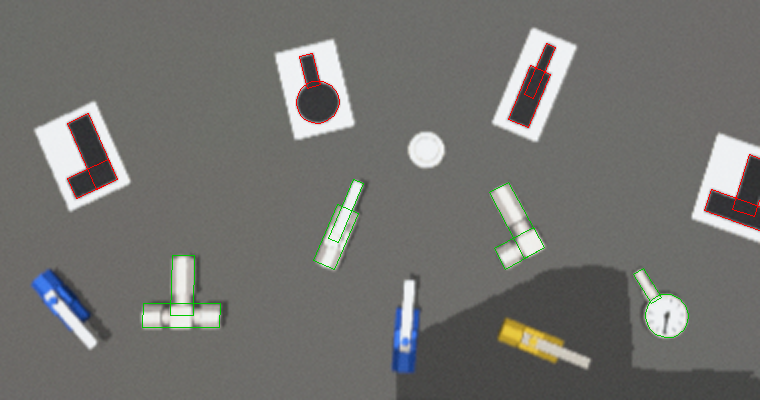

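Overlay fits match all the parts and pads. Now the plan, after refining the part fits with a brightness and depth mask.

```bash
cat > plan.py <<'E'
import json,sys,numpy as np
from bench import ctrl
P=json.load(open('poses.json'))
def cur():
    o=ctrl.get_obs();q=o['eef_rot'];return np.array([*o['eef_pos'],2*np.arctan2(q[2],q[1])]),o
def delta(a,b):  # poses x,y,z,yaw -> tool mm, turn
    d=np.array(b[:3])-a[:3];c,s=np.cos(a[3]),np.sin(a[3])
    t=(a[3]-b[3]+np.pi/2)%np.pi-np.pi/2
    return np.round([1e3*(c*d[0]+s*d[1]),1e3*(s*d[0]-c*d[1]),-1e3*d[2],t],3).tolist()
def chain(start,names):
    a=start
    for n,b in names:
        print(n,delta(a,b));a=np.array(b)
def parts(k,zg=.004,zt=.1):
    p,o=P[k],P['o_'+k]
    return [('above',[*p[:2],zt,p[2]]),('down',[*p[:2],zg,p[2]]),('lift',[*p[:2],zt,p[2]]),('carry',[*o[:2],zt,o[2]]),('lower',[*o[:2],zg+.0045,o[2]])]
if __name__=='__main__':
    a,o=cur();print(np.round(a,4),o['time_s'])
    for k in sys.argv[1:]:
        L=parts(k);chain(a,L);a=np.array(L[-1][1]);a[2]=.1
E
python3 - <<'E'
from h import *
import json
P=json.load(open('poses.json'));p=cv2.imread('pics/top1.png');d=np.load('top0.npz')['d']
g=p.max(2).astype(float)
c=C['top'];R=cv2.Rodrigues(c['rvec'])[0];vv,uu=np.mgrid[:480,:640]
Ki=np.linalg.inv(c['intrinsics']);X=(np.stack([uu,vv,np.ones_like(uu)],-1)@Ki.T)*d[...,None]
Z=((X-c['tvec'].ravel())@R)[...,2]
for k in S:
    q=proj([P[k][0],P[k][1],.0135],'top')[0]
    r=render(S[k],P[k],0,'top',box(q,40));u,v,w,h=box(q,40);near=cv2.dilate(r,np.ones((9,9)))>0
    N=np.zeros((480,640));N[v:v+h,u:u+w]=near
    for nm,img in (('bright',np.clip((g-115)/60,0,1)*N),('depth',(Z>.008)*N)):
        e,f=fit(S[k],img,P[k],0,'top',box(q,40));print(k,nm,np.round(e,4),round(f,1),np.round(P[k],4))
E
python3 plan.py gauge valve
```

```text
gauge bright [ 0.3698 -0.295   0.5674] 21.3 [ 0.3705 -0.293   0.5399]
gauge depth [ 0.3717 -0.292   0.5383] 7.7 [ 0.3705 -0.293   0.5399]
valve bright [ 0.457   0.0958 -0.3729] 2.2 [ 0.4588  0.0958 -0.3812]
valve depth [ 0.458   0.0953 -0.3669] 1.1 [ 0.4588  0.0958 -0.3812]
elbow bright [ 0.4866 -0.1159  0.5245] 26.7 [ 0.4871 -0.115   0.5015]
elbow depth [ 0.4878 -0.1153  0.523 ] 15.6 [ 0.4871 -0.115   0.5015]
tee bright [0.4011 0.277  0.0091] 44.2 [0.4031 0.2753 0.0096]
tee depth [0.4025 0.2756 0.009 ] 19.7 [0.4031 0.2753 0.0096]
[ 0.1433 -0.5568  0.2312  0.2518] 0.45
above [285.837, -198.912, 131.227, -0.288]
down [0.0, 0.0, 96.0, 0.0]
lift [0.0, 0.0, -96.0, 0.0]
carry [430.143, -227.366, -0.0, 0.277]
lower [0.0, 0.0, 91.5, 0.0]
above [-165.318, -16.138, -0.0, 0.644]
down [0.0, -0.0, 96.0, 0.0]
lift [0.0, -0.0, -96.0, 0.0]
carry [247.436, 150.277, -0.0, 0.012]
lower [0.0, -0.0, 91.5, 0.0]
```

```bash
python3 - <<'E'
import json
P=json.load(open('poses.json'));P.update(tee=[.4025,.2756,.009],elbow=[.4876,-.1152,.52],valve=[.458,.0955,-.372],gauge=[.3712,-.2925,.54])
json.dump(P,open('poses.json','w'))
E
python3 plan.py gauge valve
```

```text
[ 0.1433 -0.5568  0.2312  0.2518] 0.45
above [286.594, -199.215, 131.227, -0.288]
down [0.0, 0.0, 96.0, 0.0]
lift [0.0, 0.0, -96.0, 0.0]
carry [429.357, -227.242, -0.0, 0.278]
lower [0.0, 0.0, 91.5, 0.0]
above [-166.167, -16.007, -0.0, 0.634]
down [0.0, -0.0, 96.0, 0.0]
lift [0.0, -0.0, -96.0, 0.0]
carry [246.643, 151.949, -0.0, 0.022]
lower [0.0, -0.0, 91.5, 0.0]
```

Call:
{"method": "move_arm", "body": {"series": [[[1, 286, -199, 131, -0.288], [1, 286, -199, 131, -0.288], [1, 286, -199, 131, -0.288], [1, 286, -199, 131, -0.288], [1, 286, -199, 131, -0.288], [1, 286, -199, 131, -0.288], [1, 286, -199, 131, -0.288], [1, 286, -199, 131, -0.288], [1, 286, -199, 131, -0.288], [1, 286, -199, 131, -0.288]]]}}

```text
time_s: 1.28
eef_pos: [0.3722, -0.2864, 0.0975]
eef_rot: [-0.003, 0.963, 0.269, -0.0]
wrist_force: [0.6, 0.5, -0.6]
opening: 1.001
grasp_force: 0.0
```

```bash
python3 plan.py gauge
```

```text
[ 0.3722 -0.2864  0.0975  0.5447] 1.2833
above [-4.044, 4.72, -2.455, 0.005]
down [0.0, 0.0, 96.0, 0.0]
lift [0.0, 0.0, -96.0, 0.0]
carry [429.357, -227.242, -0.0, 0.278]
lower [0.0, 0.0, 91.5, 0.0]
```

Call:
{"method": "move_arm", "body": {"series": [[[1, 0, 0, 20, 0], [1, 0, 0, 40, 0], [1, 0, 0, 55, 0], [1, 0, 0, 60, 0], [1, 0, 0, 60, 0], [1, 0, 0, 60, 0], [1, 0, 0, 60, 0], [1, 0, 0, 60, 0], [1, 0, 0, 60, 0], [1, 0, 0, 60, 0]]]}}

```text
time_s: 2.12
eef_pos: [0.371, -0.2934, 0.041]
eef_rot: [0.001, 0.964, 0.267, 0.0]
wrist_force: [0.5, 0.2, 0.6]
opening: 1.004
grasp_force: 0.0
```

```bash
python3 plan.py gauge
```

```text
[ 0.371  -0.2934  0.041   0.5397] 2.1167
above [0.652, -0.637, -59.044, -0.0]
down [0.0, 0.0, 96.0, 0.0]
lift [0.0, 0.0, -96.0, 0.0]
carry [429.357, -227.242, -0.0, 0.278]
lower [0.0, 0.0, 91.5, 0.0]
```

Call:
{"method": "move_arm", "body": {"series": [[[1, 0, 0, 12, 0], [1, 0, 0, 24, 0], [1, 0, 0, 32, 0], [1, 0, 0, 36, 0], [1, 0, 0, 36, 0], [0, 0, 0, 36, 0], [0, 0, 0, 36, 0], [0, 0, 0, 36, 0], [0, 0, 0, 36, 0], [0, 0, 0, 36, 0]]]}}

```text
time_s: 2.95
eef_pos: [0.371, -0.2932, 0.0052]
eef_rot: [0.0, 0.964, 0.267, 0.0]
wrist_force: [-1.0, 1.9, 5.9]
opening: 0.564
grasp_force: 61.3
```

Call:
{"method": "move_arm", "body": {"series": [[[0, 0, 0, 0, 0], [0, 0, 0, 0, 0], [0, 0, 0, -5, 0], [0, 0, 0, -20, 0], [0, 0, 0, -40, 0], [0, 0, 0, -60, 0], [0, 0, 0, -80, 0], [0, 0, 0, -96, 0], [0, 0, 0, -96, 0], [0, 0, 0, -96, 0]]]}}

```text
time_s: 3.78
eef_pos: [0.371, -0.2934, 0.101]
eef_rot: [0.001, 0.964, 0.267, 0.0]
wrist_force: [0.0, 0.7, -2.8]
opening: 0.563
grasp_force: 62.6
```

```bash
python3 plan.py gauge
```

```text
[ 0.371  -0.2934  0.101   0.5398] 3.7833
above [0.588, -0.676, 0.972, -0.0]
down [0.0, 0.0, 96.0, 0.0]
lift [0.0, 0.0, -96.0, 0.0]
carry [429.357, -227.242, -0.0, 0.278]
lower [0.0, 0.0, 91.5, 0.0]
```

Call:
{"method": "move_arm", "body": {"series": [[[0, 8, -4, 0, 0], [0, 22, -12, 0, 0.02], [0, 44, -23, 0, 0.04], [0, 70, -37, 0, 0.06], [0, 98, -52, 0, 0.08], [0, 126, -67, 0, 0.1], [0, 154, -82, 0, 0.12], [0, 182, -96, 0, 0.14], [0, 210, -111, 0, 0.15], [0, 238, -126, 0, 0.16]]]}}

```text
time_s: 4.62
eef_pos: [0.5094, -0.0599, 0.0984]
eef_rot: [-0.001, 0.982, 0.189, -0.001]
wrist_force: [0.3, -0.7, -1.5]
opening: 0.561
grasp_force: 62.6
```

```bash
python3 - <<'E'
from plan import *
# commanded pose now: start measured + command
a=np.array([.371,-.2934,.101,.5398]);c,s=np.cos(a[3]),np.sin(a[3])
b=a.copy();b[:2]+=[c*.238+s*-.126, s*.238-c*-.126];b[3]-=.16
print(b,delta(b,parts('gauge')[3][1]),cur()[0])
E
```

```text
[ 0.51039962 -0.06299222  0.101       0.3798    ] [173.244, -131.274, 1.0, 0.117] [ 0.50941191 -0.05986582  0.09840799  0.37936297]
```

Call:
{"method": "move_arm", "body": {"series": [[[0, 24, -18, 0, 0.02], [0, 50, -38, 0, 0.04], [0, 76, -58, 0, 0.06], [0, 102, -78, 0, 0.08], [0, 126, -96, 0, 0.1], [0, 148, -112, 0, 0.11], [0, 164, -124, 0, 0.117], [0, 172, -130, 0, 0.117], [0, 173, -131, 0, 0.117], [0, 173, -131, 0, 0.117]]]}}

```text
time_s: 5.45
eef_pos: [0.621, 0.1236, 0.0987]
eef_rot: [-0.0, 0.991, 0.132, -0.001]
wrist_force: [-0.7, -0.2, -2.8]
opening: 0.563
grasp_force: 62.5
```

Call:
{"method": "move_arm", "body": {"series": [[[0, 0, 0, 10, 0], [0, 0, 0, 25, 0], [0, 0, 0, 40, 0], [0, 0, 0, 55, 0], [0, 0, 0, 68, 0], [0, 0, 0, 75, 0], [0, 0, 0, 78, 0], [0, 0, 0, 78, 0], [0, 0, 0, 78, 0], [0, 0, 0, 78, 0]]]}}

```text
time_s: 6.28
eef_pos: [0.623, 0.1232, 0.0233]
eef_rot: [0.0, 0.991, 0.131, 0.001]
wrist_force: [0.5, -0.2, -1.6]
opening: 0.567
grasp_force: 62.5
```

```bash
python3 - <<'E'
from plan import *
print(cur()[0],delta(cur()[0],parts('gauge')[4][1]))
E
```

```text
[0.62300376 0.12323288 0.02330921 0.26273817] [-0.381, -0.022, 14.809, 0.0]
```

Call:
{"method": "move_arm", "body": {"series": [[[0, 0, 0, 4, 0], [0, 0, 0, 8, 0], [0, 0, 0, 11, 0], [0, 0, 0, 13, 0], [0, 0, 0, 14, 0], [0, 0, 0, 14, 0], [0, 0, 0, 14, 0], [0.9, 0, 0, 14, 0], [0.9, 0, 0, 14, 0], [0.9, 0, 0, 14, 0]]]}}

```text
time_s: 7.12
eef_pos: [0.6225, 0.1234, 0.0084]
eef_rot: [0.0, 0.991, 0.131, 0.0]
wrist_force: [-0.5, 1.2, 0.1]
opening: 0.899
grasp_force: 0.0
```

Call:
{"method": "move_arm", "body": {"series": [[[0.9, 0, 0, 0, 0], [1, 0, 0, 0, 0], [1, 0, 0, -10, 0], [1, 0, 0, -30, 0], [1, 0, 0, -55, 0], [1, 0, 0, -75, 0], [1, 0, 0, -90, 0], [1, 0, 0, -90, 0], [1, 0, 0, -90, 0], [1, 0, 0, -90, 0]]]}}

```text
time_s: 7.95
eef_pos: [0.6215, 0.1233, 0.0975]
eef_rot: [-0.0, 0.991, 0.131, -0.001]
wrist_force: [-0.2, 0.4, -0.8]
opening: 1.004
grasp_force: 0.0
```

```bash
python3 plan.py valve elbow
```

```text
[0.6215 0.1233 0.0975 0.2628] 7.95
above [-165.129, -15.638, -2.477, 0.635]
down [0.0, -0.0, 96.0, 0.0]
lift [0.0, -0.0, -96.0, 0.0]
carry [246.643, 151.949, -0.0, 0.022]
lower [0.0, -0.0, 91.5, 0.0]
above [-141.724, 36.65, -0.0, -0.914]
down [0.0, 0.0, 96.0, 0.0]
lift [0.0, 0.0, -96.0, 0.0]
carry [322.27, -405.871, -0.0, 0.061]
lower [0.0, 0.0, 91.5, 0.0]
```

Call:
{"method": "move_arm", "body": {"series": [[[1, -20, -2, 0, 0.08], [1, -45, -4, 0, 0.2], [1, -75, -7, 0, 0.32], [0.8, -105, -10, 0, 0.44], [0.8, -135, -13, 0, 0.56], [0.8, -155, -15, 0, 0.635], [0.8, -165, -15.6, 0, 0.635], [0.8, -165, -15.6, 0, 0.635], [0.8, -165, -15.6, 0, 0.635], [0.8, -165, -15.6, 0, 0.635]]]}}

```text
time_s: 8.78
eef_pos: [0.4603, 0.0955, 0.0985]
eef_rot: [-0.0, 0.983, -0.184, 0.001]
wrist_force: [0.0, -0.9, 0.4]
opening: 0.799
grasp_force: 0.0
```

```bash
sed -i 's/camera(.top.);cv2/camera("top");cv2/' meas.py; python3 plan.py valve; python3 - <<'E'
from h import *
from bench import camera
p,_=camera('top');cv2.imwrite('pics/top2.png',p)
cv2.imwrite('pics/c2.png',cv2.resize(p[170:370,110:490],None,fx=2,fy=2,interpolation=cv2.INTER_CUBIC))
E
```

```text
[ 0.4603  0.0955  0.0985 -0.3708] 8.7833
above [-2.126, 0.782, -1.496, 0.001]
down [0.0, -0.0, 96.0, 0.0]
lift [0.0, -0.0, -96.0, 0.0]
carry [246.643, 151.949, -0.0, 0.022]
lower [0.0, -0.0, 91.5, 0.0]
```

View pics/c2.png

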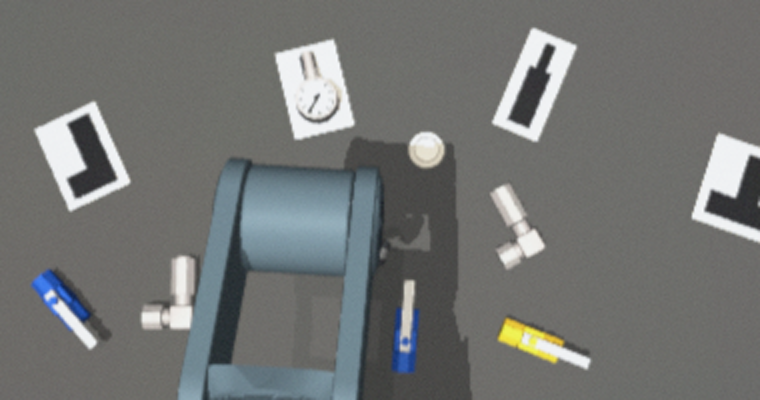

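The gauge sits on its outline at crop (316,98) with its stem aligned. Next is the valve.

Call:
{"method": "move_arm", "body": {"series": [[[0.8, 0, 0, 15, 0], [0.8, 0, 0, 30, 0], [0.8, 0, 0, 45, 0], [0.8, 0, 0, 55, 0], [0.8, 0, 0, 58, 0], [0.8, 0, 0, 58, 0], [0.8, 0, 0, 58, 0], [0.8, 0, 0, 58, 0], [0.8, 0, 0, 58, 0], [0.8, 0, 0, 58, 0]]]}}

```text
time_s: 9.67
eef_pos: [0.4594, 0.0955, 0.041]
eef_rot: [-0.0, 0.983, -0.185, 0.001]
wrist_force: [-0.0, 0.3, 0.1]
opening: 0.799
grasp_force: 0.0
```

```bash
python3 plan.py valve
```

```text
[ 0.4594  0.0955  0.041  -0.3721] 9.6667
above [-1.3, 0.523, -59.0, -0.0]
down [0.0, -0.0, 96.0, 0.0]
lift [0.0, -0.0, -96.0, 0.0]
carry [246.643, 151.949, -0.0, 0.022]
lower [0.0, -0.0, 91.5, 0.0]
```

Call:
{"method": "move_arm", "body": {"series": [[[0.8, -1, 0.5, 12, 0], [0.8, -1, 0.5, 24, 0], [0.8, -1, 0.5, 33, 0], [0.8, -1, 0.5, 36, 0], [0.8, -1, 0.5, 36, 0], [0, -1, 0.5, 36, 0], [0, -1, 0.5, 36, 0], [0, -1, 0.5, 36, 0], [0, -1, 0.5, 36, 0], [0, -1, 0.5, 36, 0]]]}}

```text
time_s: 10.5
eef_pos: [0.4584, 0.0954, 0.0051]
eef_rot: [-0.0, 0.983, -0.185, 0.001]
wrist_force: [-1.1, -0.0, 5.1]
opening: 0.3
grasp_force: 59.9
```

Call:
{"method": "move_arm", "body": {"series": [[[0, 0, 0, 0, 0], [0, 0, 0, 0, 0], [0, 0, 0, -5, 0], [0, 0, 0, -20, 0], [0, 0, 0, -40, 0], [0, 0, 0, -60, 0], [0, 0, 0, -80, 0], [0, 0, 0, -96, 0], [0, 0, 0, -96, 0], [0, 0, 0, -96, 0]]]}}

```text
time_s: 11.33
eef_pos: [0.4579, 0.0954, 0.1006]
eef_rot: [-0.0, 0.983, -0.185, 0.001]
wrist_force: [0.6, 0.2, -4.2]
opening: 0.301
grasp_force: 59.5
```

```bash
python3 - <<'E'
from plan import *
a=cur()[0];print(a,delta(a,parts('valve')[3][1]))
E
```

```text
[ 0.45793956  0.09543385  0.10062156 -0.3721691 ] [246.701, 151.824, 0.622, 0.021]
```

Call:
{"method": "move_arm", "body": {"series": [[[0, 10, 6, 0, 0], [0, 30, 18.5, 0, 0.01], [0, 60, 37, 0, 0.02], [0, 94, 58, 0, 0.021], [0, 128, 79, 0, 0.021], [0, 162, 100, 0, 0.021], [0, 194, 119, 0, 0.021], [0, 222, 137, 0, 0.021], [0, 240, 148, 0, 0.021], [0, 247, 152, 0, 0.021]]]}}

```text
time_s: 12.17
eef_pos: [0.6331, -0.1399, 0.0979]
eef_rot: [0.0, 0.98, -0.197, -0.001]
wrist_force: [-1.0, -0.2, -3.0]
opening: 0.304
grasp_force: 59.3
```

Call:
{"method": "move_arm", "body": {"series": [[[0, 0, 0, 0, 0], [0, 0, 0, 5, 0], [0, 0, 0, 15, 0], [0, 0, 0, 35, 0], [0, 0, 0, 55, 0], [0, 0, 0, 70, 0], [0, 0, 0, 77, 0], [0, 0, 0, 78, 0], [0, 0, 0, 78, 0], [0, 0, 0, 78, 0]]]}}

```text
time_s: 13.0
eef_pos: [0.6333, -0.136, 0.0233]
eef_rot: [0.0, 0.981, -0.195, 0.001]
wrist_force: [-0.2, 0.1, -2.8]
opening: 0.306
grasp_force: 59.3
```

```bash
python3 - <<'E'
from plan import *
print(cur()[0],delta(cur()[0],parts('valve')[4][1]))
E
```

```text
[ 0.63325532 -0.13604901  0.02328589 -0.39286546] [-0.789, -0.044, 14.786, 0.001]
```

Call:
{"method": "move_arm", "body": {"series": [[[0, -0.5, 0, 4, 0], [0, -0.5, 0, 8, 0], [0, -0.5, 0, 11, 0], [0, -0.5, 0, 13, 0], [0, -0.5, 0, 14, 0], [0, -0.5, 0, 14, 0], [0, -0.5, 0, 14, 0], [0.7, -0.5, 0, 14, 0], [0.7, -0.5, 0, 14, 0], [0.7, -0.5, 0, 14, 0]]]}}

```text
time_s: 13.83
eef_pos: [0.6325, -0.136, 0.0085]
eef_rot: [0.0, 0.981, -0.195, 0.0]
wrist_force: [0.4, -0.1, 0.3]
opening: 0.695
grasp_force: 0.0
```

Call:
{"method": "move_arm", "body": {"series": [[[0.7, 0, 0, 0, 0], [0.7, 0, 0, 0, 0], [0.7, 0, 0, -10, 0], [0.7, 0, 0, -30, 0], [0.7, 0, 0, -55, 0], [0.7, 0, 0, -75, 0], [0.7, 0, 0, -90, 0], [0.7, 0, 0, -90, 0], [0.7, 0, 0, -90, 0], [0.7, 0, 0, -90, 0]]]}}

```text
time_s: 14.67
eef_pos: [0.6314, -0.1355, 0.0975]
eef_rot: [-0.0, 0.981, -0.195, -0.001]
wrist_force: [0.1, 0.9, -0.0]
opening: 0.698
grasp_force: 0.0
```

```bash
python3 plan.py elbow
```

```text
[ 0.6314 -0.1355  0.0975 -0.3932] 14.6667
above [-140.659, 36.315, -2.507, -0.913]
down [0.0, 0.0, 96.0, 0.0]
lift [0.0, 0.0, -96.0, 0.0]
carry [322.27, -405.871, -0.0, 0.061]
lower [0.0, 0.0, 91.5, 0.0]
```

Call:
{"method": "move_arm", "body": {"series": [[[0.8, -15, 4, 0, -0.1], [0.8, -35, 9, 0, -0.22], [0.8, -60, 15, 0, -0.34], [0.8, -85, 22, 0, -0.46], [0.8, -110, 28, 0, -0.58], [0.8, -130, 34, 0, -0.7], [0.8, -141, 36.3, 0, -0.82], [0.8, -141, 36.3, 0, -0.913], [0.8, -141, 36.3, 0, -0.913], [0.8, -141, 36.3, 0, -0.913]]]}}

```text
time_s: 15.5
eef_pos: [0.4873, -0.1151, 0.0974]
eef_rot: [-0.001, 0.967, 0.255, -0.001]
wrist_force: [0.7, -0.2, -0.8]
opening: 0.798
grasp_force: 0.0
```

Call:
{"method": "move_arm", "body": {"series": [[[0.8, 0, 0, 15, 0], [0.8, 0, 0, 30, 0], [0.8, 0, 0, 45, 0], [0.8, 0, 0, 55, 0], [0.8, 0, 0, 58, 0], [0.8, 0, 0, 58, 0], [0.8, 0, 0, 58, 0], [0.8, 0, 0, 58, 0], [0.8, 0, 0, 58, 0], [0.8, 0, 0, 58, 0]]]}}

```text
time_s: 16.33
eef_pos: [0.4884, -0.1156, 0.041]
eef_rot: [0.0, 0.966, 0.257, 0.001]
wrist_force: [-0.4, -0.3, -0.6]
opening: 0.801
grasp_force: 0.0
```

```bash
python3 plan.py elbow
```

```text
[ 0.4884 -0.1156  0.041   0.5196] 16.3333
above [-0.536, -0.755, -58.989, -0.0]
down [0.0, 0.0, 96.0, 0.0]
lift [0.0, 0.0, -96.0, 0.0]
carry [322.27, -405.871, -0.0, 0.061]
lower [0.0, 0.0, 91.5, 0.0]
```

Call:
{"method": "move_arm", "body": {"series": [[[0.8, -0.5, -0.7, 12, 0], [0.8, -0.5, -0.7, 24, 0], [0.8, -0.5, -0.7, 33, 0], [0.8, -0.5, -0.7, 36, 0], [0.8, -0.5, -0.7, 36, 0], [0, -0.5, -0.7, 36, 0], [0, -0.5, -0.7, 36, 0], [0, -0.5, -0.7, 36, 0], [0, -0.5, -0.7, 36, 0], [0, -0.5, -0.7, 36, 0]]]}}

```text
time_s: 17.17
eef_pos: [0.4878, -0.1152, 0.0052]
eef_rot: [0.0, 0.966, 0.257, 0.001]
wrist_force: [-0.8, -0.0, 6.0]
opening: 0.299
grasp_force: 59.7
```

Call:
{"method": "move_arm", "body": {"series": [[[0, 0, 0, 0, 0], [0, 0, 0, 0, 0], [0, 0, 0, -5, 0], [0, 0, 0, -20, 0], [0, 0, 0, -40, 0], [0, 0, 0, -60, 0], [0, 0, 0, -80, 0], [0, 0, 0, -96, 0], [0, 0, 0, -96, 0], [0, 0, 0, -96, 0]]]}}

```text
time_s: 18.0
eef_pos: [0.4876, -0.1152, 0.1009]
eef_rot: [0.001, 0.966, 0.257, 0.001]
wrist_force: [0.2, 0.2, -2.6]
opening: 0.295
grasp_force: 59.3
```

```bash
python3 - <<'E'
from plan import *
a=cur()[0];print(a,delta(a,parts('elbow')[3][1]))
E
```

```text
[ 0.48756281 -0.11519221  0.10087295  0.51988611] [322.252, -405.882, 0.873, 0.061]
```

Call:
{"method": "move_arm", "body": {"series": [[[0, 5, -6, 0, 0], [0, 14, -18, 0, 0], [0, 28, -35, 0, 0], [0, 46, -58, 0, 0], [0, 65, -82, 0, 0], [0, 85, -107, 0, 0], [0, 105, -132, 0, 0], [0, 125, -157, 0, 0], [0, 145, -183, 0, 0], [0, 165, -208, 0, 0]]]}}

```text
time_s: 18.83
eef_pos: [0.5254, 0.1497, 0.0983]
eef_rot: [-0.0, 0.966, 0.257, -0.002]
wrist_force: [-0.0, -0.9, -1.0]
opening: 0.296
grasp_force: 59.2
```

Call:
{"method": "move_arm", "body": {"series": [[[0, 20, -25, 0, 0.01], [0, 40, -50, 0, 0.02], [0, 60, -76, 0, 0.03], [0, 80, -101, 0, 0.04], [0, 100, -126, 0, 0.05], [0, 120, -151, 0, 0.061], [0, 137, -173, 0, 0.061], [0, 150, -189, 0, 0.061], [0, 156, -197, 0, 0.061], [0, 157.3, -197.9, 0, 0.061]]]}}

```text
time_s: 19.67
eef_pos: [0.5636, 0.3991, 0.0981]
eef_rot: [0.0, 0.974, 0.229, -0.001]
wrist_force: [-0.0, -0.4, -1.3]
opening: 0.297
grasp_force: 59.2
```

Call:
{"method": "move_arm", "body": {"series": [[[0, 0, 0, 0, 0], [0, 0, 0, 5, 0], [0, 0, 0, 15, 0], [0, 0, 0, 35, 0], [0, 0, 0, 55, 0], [0, 0, 0, 70, 0], [0, 0, 0, 77, 0], [0, 0, 0, 78, 0], [0, 0, 0, 78, 0], [0, 0, 0, 78, 0]]]}}

```text
time_s: 20.5
eef_pos: [0.5661, 0.3976, 0.0234]
eef_rot: [-0.0, 0.974, 0.227, 0.001]
wrist_force: [0.3, -0.6, -2.1]
opening: 0.297
grasp_force: 59.2
```

```bash
python3 - <<'E'
from plan import *
print(cur()[0],delta(cur()[0],parts('elbow')[4][1]))
E
```

```text
[0.56608617 0.3976191  0.0233745  0.45860287] [-0.64, 0.205, 14.874, -0.001]
```

Call:
{"method": "move_arm", "body": {"series": [[[0, -0.5, 0, 4, 0], [0, -0.5, 0, 8, 0], [0, -0.5, 0, 11, 0], [0, -0.5, 0, 13, 0], [0, -0.5, 0, 14, 0], [0, -0.5, 0, 14, 0], [0, -0.5, 0, 14, 0], [0.7, -0.5, 0, 14, 0], [0.7, -0.5, 0, 14, 0], [0.7, -0.5, 0, 14, 0]]]}}

```text
time_s: 21.33
eef_pos: [0.565, 0.3973, 0.0084]
eef_rot: [-0.0, 0.974, 0.227, 0.0]
wrist_force: [-0.4, -0.2, 0.3]
opening: 0.691
grasp_force: 0.0
```

Call:
{"method": "move_arm", "body": {"series": [[[0.7, 0, 0, 0, 0], [0.7, 0, 0, 0, 0], [0.7, 0, 0, -10, 0], [0.7, 0, 0, -30, 0], [0.7, 0, 0, -55, 0], [0.7, 0, 0, -75, 0], [0.7, 0, 0, -90, 0], [0.7, 0, 0, -90, 0], [0.7, 0, 0, -90, 0], [0.7, 0, 0, -90, 0]]]}}

```text
time_s: 22.17
eef_pos: [0.564, 0.3968, 0.0971]
eef_rot: [0.0, 0.974, 0.227, -0.001]
wrist_force: [0.5, -0.3, -1.7]
opening: 0.704
grasp_force: 0.0
```

```bash
python3 plan.py tee
```

```text
[0.564  0.3968 0.0971 0.4588] 22.1667
above [-198.466, 37.132, -2.928, 0.45]
down [0.0, 0.0, 96.0, 0.0]
lift [0.0, 0.0, -96.0, 0.0]
carry [120.467, 683.822, -0.0, 0.341]
lower [0.0, -0.0, 91.5, 0.0]
```

Call:
{"method": "move_arm", "body": {"series": [[[0.8, -15, 3, 0, 0.05], [0.8, -40, 7, 0, 0.1], [0.8, -70, 13, 0, 0.2], [0.8, -105, 20, 0, 0.3], [0.8, -140, 26, 0, 0.4], [0.8, -170, 32, 0, 0.45], [0.8, -190, 36, 0, 0.45], [0.8, -199, 37, 0, 0.45], [0.8, -199, 37, 0, 0.45], [0.8, -199, 37, 0, 0.45]]]}}

```text
time_s: 23.0
eef_pos: [0.4031, 0.2761, 0.098]
eef_rot: [-0.0, 1.0, 0.004, 0.0]
wrist_force: [1.0, -0.0, 0.4]
opening: 0.804
grasp_force: 0.0
```

Call:
{"method": "move_arm", "body": {"series": [[[0.8, 0, 0, 15, 0], [0.8, 0, 0, 30, 0], [0.8, 0, 0, 45, 0], [0.8, 0, 0, 55, 0], [0.8, 0, 0, 58, 0], [0.8, 0, 0, 58, 0], [0.8, 0, 0, 58, 0], [0.8, 0, 0, 58, 0], [0.8, 0, 0, 58, 0], [0.8, 0, 0, 58, 0]]]}}

```text
time_s: 23.83
eef_pos: [0.4033, 0.2761, 0.041]
eef_rot: [-0.0, 1.0, 0.004, 0.001]
wrist_force: [-0.6, 0.0, 0.0]
opening: 0.801
grasp_force: 0.0
```

```bash
python3 plan.py tee
```

```text
[0.4033 0.2761 0.041  0.0088] 23.8333
above [-0.791, 0.512, -59.003, -0.0]
down [0.0, 0.0, 96.0, 0.0]
lift [0.0, 0.0, -96.0, 0.0]
carry [120.467, 683.822, -0.0, 0.341]
lower [0.0, -0.0, 91.5, 0.0]
```

Call:
{"method": "move_arm", "body": {"series": [[[0.8, -0.7, 0.5, 12, 0], [0.8, -0.7, 0.5, 24, 0], [0.8, -0.7, 0.5, 33, 0], [0.8, -0.7, 0.5, 36, 0], [0.8, -0.7, 0.5, 36, 0], [0, -0.7, 0.5, 36, 0], [0, -0.7, 0.5, 36, 0], [0, -0.7, 0.5, 36, 0], [0, -0.7, 0.5, 36, 0], [0, -0.7, 0.5, 36, 0]]]}}

```text
time_s: 24.67
eef_pos: [0.4027, 0.2756, 0.0051]
eef_rot: [-0.0, 1.0, 0.004, 0.001]
wrist_force: [-1.6, -0.4, 6.3]
opening: 0.297
grasp_force: 59.6
```

Call:
{"method": "move_arm", "body": {"series": [[[0, 0, 0, 0, 0], [0, 0, 0, 0, 0], [0, 0, 0, -5, 0], [0, 0, 0, -20, 0], [0, 0, 0, -40, 0], [0, 0, 0, -60, 0], [0, 0, 0, -80, 0], [0, 0, 0, -96, 0], [0, 0, 0, -96, 0], [0, 0, 0, -96, 0]]]}}

```text
time_s: 25.5
eef_pos: [0.4025, 0.2755, 0.1008]
eef_rot: [-0.0, 1.0, 0.004, 0.001]
wrist_force: [-0.2, -0.4, -2.8]
opening: 0.298
grasp_force: 59.5
```

```bash
python3 - <<'E'
from plan import *
a=cur()[0];print(a,delta(a,parts('tee')[3][1]))
E
```

```text
[0.40246079 0.27553019 0.10080328 0.00881399] [120.634, 683.73, 0.803, 0.341]
```

Call:
{"method": "move_arm", "body": {"series": [[[0, 1.5, 8, 0, 0], [0, 4, 24, 0, 0], [0, 8, 46, 0, 0], [0, 12.5, 71, 0, 0], [0, 17, 97, 0, 0], [0, 21.5, 123, 0, 0], [0, 26, 149, 0, 0], [0, 31, 175, 0, 0], [0, 35.5, 202, 0, 0], [0, 40.5, 230, 0, 0]]]}}

```text
time_s: 26.33
eef_pos: [0.4431, 0.0443, 0.0986]
eef_rot: [-0.0, 1.0, 0.004, -0.002]
wrist_force: [0.4, 0.9, -2.9]
opening: 0.301
grasp_force: 59.4
```

Call:
{"method": "move_arm", "body": {"series": [[[0, 5, 28, 0, 0], [0, 10, 56, 0, 0], [0, 15, 84, 0, 0], [0, 20, 112, 0, 0], [0, 24.5, 140, 0, 0], [0, 29.5, 168, 0, 0], [0, 34, 194, 0, 0], [0, 39, 220, 0, 0], [0, 43, 244, 0, 0], [0, 47, 266, 0, 0]]]}}

```text
time_s: 27.17
eef_pos: [0.4924, -0.2212, 0.0982]
eef_rot: [-0.001, 1.0, 0.004, -0.001]
wrist_force: [0.7, 0.4, -3.0]
opening: 0.3
grasp_force: 59.4
```

Call:
{"method": "move_arm", "body": {"series": [[[0, 4, 22, 0, 0.04], [0, 8, 46, 0, 0.08], [0, 12, 70, 0, 0.13], [0, 17, 96, 0, 0.18], [0, 21, 122, 0, 0.23], [0, 26, 146, 0, 0.28], [0, 29, 166, 0, 0.32], [0, 32, 180, 0, 0.341], [0, 33, 187, 0, 0.341], [0, 33.1, 187.7, 0, 0.341]]]}}

```text
time_s: 28.0
eef_pos: [0.5273, -0.4082, 0.0982]
eef_rot: [-0.001, 0.986, -0.166, -0.001]
wrist_force: [-0.6, 0.6, -2.8]
opening: 0.3
grasp_force: 59.4
```

Call:
{"method": "move_arm", "body": {"series": [[[0, 0, 0, 0, 0], [0, 0, 0, 5, 0], [0, 0, 0, 15, 0], [0, 0, 0, 35, 0], [0, 0, 0, 55, 0], [0, 0, 0, 70, 0], [0, 0, 0, 77, 0], [0, 0, 0, 78, 0], [0, 0, 0, 78, 0], [0, 0, 0, 78, 0]]]}}

```text
time_s: 28.83
eef_pos: [0.5293, -0.4078, 0.0233]
eef_rot: [0.001, 0.986, -0.165, 0.001]
wrist_force: [0.7, -0.3, -2.4]
opening: 0.296
grasp_force: 59.4
```

```bash
python3 - <<'E'
from plan import *
print(cur()[0],delta(cur()[0],parts('tee')[4][1]))
E
```

```text
[ 0.52932062 -0.40775945  0.02332442 -0.33196745] [-0.405, -0.547, 14.824, -0.0]
```

Call:
{"method": "move_arm", "body": {"series": [[[0, -0.4, -0.5, 4, 0], [0, -0.4, -0.5, 8, 0], [0, -0.4, -0.5, 11, 0], [0, -0.4, -0.5, 13, 0], [0, -0.4, -0.5, 14, 0], [0, -0.4, -0.5, 14, 0], [0, -0.4, -0.5, 14, 0], [0.7, -0.4, -0.5, 14, 0], [0.7, -0.4, -0.5, 14, 0], [0.7, -0.4, -0.5, 14, 0]]]}}

```text
time_s: 29.67
eef_pos: [0.5287, -0.4069, 0.0085]
eef_rot: [0.0, 0.986, -0.165, 0.0]
wrist_force: [0.5, 0.2, -0.7]
opening: 0.696
grasp_force: 0.0
```

Call:
{"method": "move_arm", "body": {"series": [[[0.7, 0, 0, 0, 0], [0.7, 0, 0, 0, 0], [0.7, 0, 0, -10, 0], [0.7, 0, 0, -30, 0], [0.7, 0, 0, -55, 0], [0.7, 0, 0, -75, 0], [0.7, 0, 0, -100, 0], [0.7, 0, 0, -130, 0], [0.7, 0, 0, -140, 0], [0.7, 0, 0, -140, 0]]]}}

```text
time_s: 30.5
eef_pos: [0.5302, -0.4085, 0.1531]
eef_rot: [0.002, 0.986, -0.165, 0.003]
wrist_force: [0.3, -0.9, -0.3]
opening: 0.698
grasp_force: 0.0
```

Call:
{"method": "move_arm", "body": {"series": [[[1, -20, 0, 0, 0], [1, -50, 5, 0, 0], [1, -85, 10, 0, 0], [1, -120, 14, 0, 0], [1, -155, 16, 0, 0], [1, -190, 18, 0, 0], [1, -225, 19, 0, 0], [1, -260, 20, -20, 0], [1, -290, 20, -40, 0], [1, -310, 20, -50, 0]]]}}

```text
time_s: 31.33
eef_pos: [0.2269, -0.3231, 0.1981]
eef_rot: [-0.001, 0.986, -0.166, -0.001]
wrist_force: [0.1, -0.4, 0.6]
opening: 1.0
grasp_force: 0.0
```

```bash
cat > check.py <<'E'
from h import *
from bench import camera,outline_of
import json
P=json.load(open('poses.json'));p,d=camera('top')
big=cv2.resize(p[170:370,110:530],None,fx=1.9,fy=1.9,interpolation=cv2.INTER_CUBIC)
c=C['top'];R=cv2.Rodrigues(c['rvec'])[0];vv,uu=np.mgrid[:480,:640]
X=(np.stack([uu,vv,np.ones_like(uu)],-1)@np.linalg.inv(c['intrinsics']).T)*d[...,None]
Z=((X-c['tvec'].ravel())@R)[...,2]
for k in S:
    o=P['o_'+k];q=proj([o[0],o[1],.0175],'top')[0];bx=box(q,40)
    def rep(nm,img):
        e,f=fit(S[k],img,o,.004,'top',bx);s=e-o;ca,sa=np.cos(o[2]),np.sin(o[2])
        print(k,nm,'dx,dy mm',np.round([1e3*(ca*s[0]+sa*s[1]),1e3*(-sa*s[0]+ca*s[1])],1),'deg',round(np.degrees(s[2]),1),round(f,1))
    N=np.zeros((480,640));u,v,w,h=bx;N[v:v+h,u:u+w]=cv2.dilate(render(S[k],o,.004,'top',bx),np.ones((9,9)))>0
    rep('depth',(Z>.012)*N)
    for r in outline_of(k+'_centre','top'):
        if np.hypot(*(np.array(r['bbox'][:2])-q))<15: rep('net',r['region']);break
for n in ('bottle','cap'):print(n,[ray(r['bbox'][:2],.02) for r in outline_of(n+'_centre','top')][:1])
cv2.imwrite('pics/c3.png',big)
E
python3 check.py
```

```text
gauge depth dx,dy mm [ 2.1 -1. ] deg -0.6 4.4
gauge net dx,dy mm [ 1.5 -0.1] deg -1.7 7.9
valve depth dx,dy mm [-0.3 -0.7] deg 0.4 1.0
valve net dx,dy mm [-2.3 -0.8] deg 0.4 5.5
elbow depth dx,dy mm [ 0.3 -0.7] deg -1.5 15.3
elbow net dx,dy mm [-0.1 -0.8] deg -0.9 14.7
tee depth dx,dy mm [-0.4 -0.9] deg 0.7 22.5
tee net dx,dy mm [-0.1 -0.6] deg 0.2 21.4
bottle [array([ 0.82611254, -0.04450915])]
cap [array([ 0.56037535, -0.01298914])]
```

View pics/c3.png

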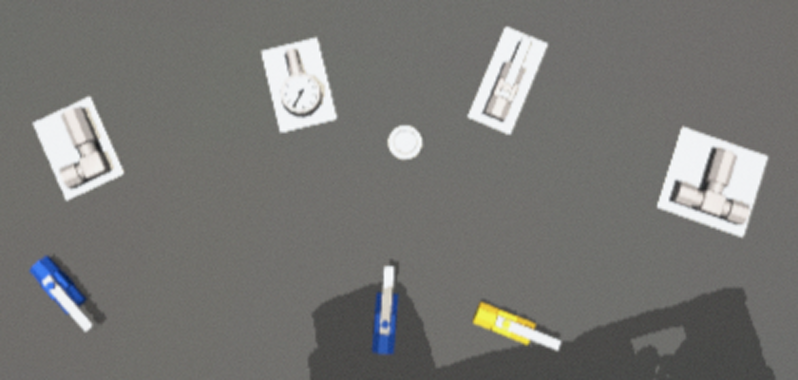

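All four parts lie on their own outlines (gauge 300,92; valve 503,90; elbow 85,150; tee 715,185). They are within about 2 mm and 2°, and the cap and bottle have not moved.

```bash
python3 -c "
from bench import order;print(order.hand_in())"
```

```text
the job is handed in; nothing more can be done
None
```

The gauge, valve, elbow and tee were each set down and released on their own outlines, within about 2 mm and 2° by the last camera check; the bottle and cap were left alone, and the job was handed in at about 32 s (no verdict came back).

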